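# Snap the cover onto the controller box

### The arm

A 7-joint arm with a two-finger parallel gripper is mounted at the origin on a cart in front of the work surface, level with it; the furniture and walls round the work are solid. World frame = base frame: x ahead of the robot, y to its left, z up, the work surface at z = 0. Lengths are in m, angles in rad, forces in N, time in s.
With the tool pointing down it reaches from about 0.4 to 0.85 m from the base axis. Payload 10.4 kg.
Tool frame: the origin (TCP) lies at the very end of the fingers, on their centre line; the grasp point (between the pads) lies 19 mm behind it; z points along the fingers, y is the line along which they close (so a half turn about z gives the same grasp; the last joint's range is limited). The gripper opens to 87 mm and grips with 3 to 60 N. Pads are 19 mm wide; open, the fingers measure 117 mm over their backs; the gripper's body (75 mm by 190 mm) begins 51 mm behind the grasp point.
Start: joints at [1.142, 0.332, -0.065, 1.46, 0.022, 1.35, -0.088], TCP at [0.247, -0.574, 0.223] pointing down, gripper open.
Joint ranges: [-2.6, 2.6], [-0.5, 2.12], [-1.47, 1.34], [0.16, 2.42], [-1.27, 4.41], [0.06, 2.06], [-2.6, 2.6]. Speed limits (rad/s): [2.22, 2.22, 2.79, 2.79, 3.14, 3.14, 3.14].

### API

Orientations are given as a unit quaternion [x, y, z, w].
In Python, from workcell import arm, imaging, nets gives the robot as it stands. The module is installed in compiled form; this text tells all that it offers.
- The arm moves only by the shell command python3 -m jog 'ROWS' [FORCE]. ROWS is JSON, a list of rows, each an object of numbers: "jaw": the closure, from 0 (fully open) to 1 (shut); "dx", "dy", "dz": the shift along the tool's x, y, z in cm; "yaw": the turn about the tool's z in rad. A call has 1 to 8 rows; each row is the pose to reach, as a shift and turn from the pose commanded when the call began, along the tool's axes at that moment; what a row does not reach only later rows make up. A row lasts 1/8 s, in which the tool goes at most 62.5 mm and 10.7 degrees, less where a joint would pass 70% of its speed; a pose out of reach is approached as far as the arm can. A call with a gripper value outside its range is refused whole. The fingers move at their own pace and stop on an object; FORCE is the grip in N (left out, the last holds). Time passes only in rows, so rows that repeat a pose let the fingers close. It gives the time, the measured TCP pose, the force, the opening and the grip force at its end, in the units of the state.
- arm.get_obs(): the state, without advancing time (a new reading comes with each control period).
- imaging.snapshot(name): name is "scene" or "top"; returns a dict with "frame" (420x560x3 uint8, blue, green, red), "fx", "fy", "cx", "cy" (pixels), "k1" (the pictures are not rectified: a ray, as slopes to the right and down, at radius r is drawn at 1 + k1 r^2 times it, then the intrinsics apply), "origin" and "rotation" of the camera in the world. Camera axes: x right, y down, z forward; pixel columns grow to the right and rows downward; lengths in m; the calibration is good to about 2 mm. A picture is of the moment at which its call begins. There is no depth.
- arm.hand_in(): hands the job in; it is judged then, once.
Trained networks look in a picture, given as the dict that the camera call returned (one of the last four; its "shot" number tells which), for a name from the list of things; names that differ only in an ending like _2 or _b are one class to them, and where a whole thing is asked for, a point or a joint stands for the part that bears it (a point fixed in the world has none). Each returns a list of dicts, best first, with "p" (0 to 1); they miss things now and then, are a little off and sometimes report something else, mostly with a low value. They report only what shows in the picture. A call takes as long as a camera call.
- nets.find_in(thing, picture): "position" ([row, column] in pixels, amid what is visible of it).
- nets.place_of(thing, picture): "position" ([row, column] in pixels: a listed point, or the origin of a listed thing).
The state is a dict: "time": time; "joint_pos": joint angles; "dq": joint speeds; "effort": joint torques, N m; "tool_pos": TCP position; "orientation": TCP orientation; "contact_force": force on the tool from outside, world axes, zero at the start; "torque": the same for the moment, N m; "grip_width": finger opening in m; "finger_force": force on a finger pad.
Only numpy, scipy, OpenCV 4.12 (cv2) and the standard library are available. Lean on these libraries where they do the work, as an engineer would, in place of code of your own. Each camera call takes 0.05 s, during which the arm holds its last target. There are 200 camera calls.

### The job

Lay the loose off-white cover on the open grey controller box, the green window at the cable-gland end, then press it down corner after corner, not all at once, until all four clips have clicked home and the cover sits flush all round. The box gives on its rubber mounts, so press firmly but with feeling and never bottom it out. Leave the other things on the bench alone.

Things in the scene. Friction and masses are not known exactly. Their poses are not given: they have to be found in the camera images.
- mount: dark steel base plate, 92 x 156 x 5 mm, screwed to the bench (cannot move). Origin: centre of its underside on the bench; axes as the box's. On it stand four black rubber bushes, 21 mm high, that carry the box.
- box: open grey controller box, 84 x 120 x 34 mm (x, y, z; walls 3 mm, open top). Origin: centre of its underside, 26 mm above the bench when unloaded; z up, y along its long side. Green circuit board inside; black cable gland on the +y end. It rides on the springy bushes: it cannot tilt or slide sideways, but sinks well before a clip goes in, and rises again; 18.5 mm down counts as bottomed out.
- box_rim (a point): centre of the box's open top, level with its walls' top edge (34 mm above its underside). Outside on the long walls (x = +-42 mm) at y = +-38 mm are four orange spring catches, sloped above and flat below, standing out 5.5 mm; each gives way inward when a clip is pushed down past it and springs back over the clip's hook.
- cover: loose off-white snap-fit cover, about 90 g, plate 104 x 124 mm, 3 mm thick, y along the long side, z up. Origin: centre, level with the clip feet (on the bench while it lies there); plate underside 16 mm, top 19 mm above it. Green window strip near the +y edge. Fitted, its axes agree with the box's (window at gland end), origin 18 mm above the box's; laid on loosely it stands some 7 mm higher on the catches.
- cover_clips (a point): centre of the plate's underside. Below the plate hang four 16 mm clip legs at x = +-50, y = +-38 mm, hooked inward at the foot, and four tapered locating lugs (8 mm wide, 14 mm long, at x = +-34, y = +-52 mm) that go just inside the box's walls with 1 mm of play.
- cover_bar (a point): middle of the grip bar on top of the cover: 12 mm wide (x), 50 mm long (y), 16 mm high; this point is 8 mm above the plate and 8 mm below the bar's top. A corner takes some 10 to 18 N of steady push to click in (a neighbour may go with it) and then sits hard on the rim; 23 N is enough and safe, about 29 N bottoms the box out.
- corner_fl (a point): corner of the cover at its -x, +y end, on the plate's underside, under the round grey press mark (42 mm from the centre in x, 42 mm in y; the surface to press is 3 mm above this point). Home when it is level with the box's rim; it stands about 7 mm above when not clicked in.
- corner_fr (a point): corner of the cover at its -x, -y end, on the plate's underside, under the round grey press mark (42 mm from the centre in x, 42 mm in y; the surface to press is 3 mm above this point). Home when it is level with the box's rim; it stands about 7 mm above when not clicked in.
- corner_bl (a point): corner of the cover at its +x, +y end, on the plate's underside, under the round grey press mark (42 mm from the centre in x, 42 mm in y; the surface to press is 3 mm above this point). Home when it is level with the box's rim; it stands about 7 mm above when not clicked in.
- corner_br (a point): corner of the cover at its +x, -y end, on the plate's underside, under the round grey press mark (42 mm from the centre in x, 42 mm in y; the surface to press is 3 mm above this point). Home when it is level with the box's rim; it stands about 7 mm above when not clicked in.
- jar: flux jar, orange with black lid, 36 mm wide, 48 mm high; bystander; origin: centre of underside
- spool: blue and grey solder spool standing upright, 54 mm wide, 40 mm high; bystander; origin: centre of underside
- tape: black tape roll lying flat, 48 mm wide, 18 mm high; bystander; origin: centre of underside

How it is judged:
On the way, in this order (a step that is already met when the one before it is completed fails the run):
1. the cover lies on the box, in line with it, with no corner clicked in yet (horizontal distance between cover and box below 0.006 m and angle between the y axis of cover and the y axis of box, either way round below 0.06 rad and z of cover in the frame of box below 0.03 m and z of each of corner_fl, corner_fr, corner_bl, corner_br in the frame of box above 0.038 m), for 0.2 s.
2. at least one corner is clicked in while another is still up (corner by corner) (horizontal distance between cover and box below 0.01 m and angle between the y axis of cover and the y axis of box, either way round below 0.2 rad and z of any of corner_fl, corner_fr, corner_bl, corner_br in the frame of box below 0.037 m and z of any of corner_fl, corner_fr, corner_bl, corner_br in the frame of box above 0.038 m), for 0.1 s.
At the end, for the whole second after the job is handed in: all four corners of the cover are home (within 1.5 mm of the box's rim), the cover is in line with the box within 6 mm and 0.06 rad with its window at the gland end, and at rest (horizontal distance between cover and box below 0.006 m and angle between the y axis of cover and the y axis of box, either way round below 0.06 rad and z of each of corner_fl, corner_fr, corner_bl, corner_br in the frame of box below 0.0355 m and y of corner_bl in the frame of box above 0.03 m and linear speed of cover below 0.01 m/s); the robot touches nothing.
It fails at once if the box is pressed down until it bottoms out on its mounts (18.5 mm down, about 29 N) (z of box in the frame of mount below 0.0075 m).
It fails at once if a bystander (jar, spool, tape roll) shifted by more than 30 mm (distance of any of jar, spool, tape from where it was at the start of the episode above 0.03 m).
It also fails if it takes over 64 s, if anything falls off the work surface, if the arm or the gripper's body presses on something with over 40 N, if the wrist force passes 120 N, or if a joint passes its speed limit or range.

## Working session

There is one attempt and no reset: what is moved stays moved. The work goes in short steps, Python scripts to look and compute and a shell command to move; the robot and the scene stay as the last step left them, time stands still between calls to the robot, and variables do not carry over. Pictures are saved under pics/ and viewed, at most 10 in all, crops included, and the job is handed in when it is done.

```bash
mkdir -p pics; cat > h.py <<'E'
import numpy as np, cv2
from scipy.spatial.transform import Rotation as R
from workcell import arm, imaging, nets
def ray(s,rc):
    d=np.array([(rc[1]-s["cx"])/s["fx"],(rc[0]-s["cy"])/s["fy"]]);u=d.copy()
    for _ in range(30): u=d/(1+s["k1"]*(u@u))
    return np.array(s["origin"]),np.array(s["rotation"])@np.array([u[0],u[1],1])
def atz(s,rc,z):
    o,d=ray(s,rc); return o+d*(z-o[2])/d[2]
def proj(s,p):
    c=np.array(s["rotation"]).T@(np.array(p)-s["origin"]);u=c[:2]/c[2];u=u*(1+s["k1"]*(u@u))
    return [s["fy"]*u[1]+s["cy"],s["fx"]*u[0]+s["cx"]]
E
python3 - <<'E'
from h import *
np.set_printoptions(precision=4,suppress=True)
o=arm.get_obs();print({k:np.round(v,4) for k,v in o.items()})
Z=dict(cover=0,cover_bar=.027,cover_clips=.016,corner_fl=.016,corner_fr=.016,corner_bl=.016,corner_br=.016,box=.026,box_rim=.06,mount=0,jar=0,spool=0,tape=0)
for n in("top","scene"):
    s=imaging.snapshot(n);cv2.imwrite(f"pics/{n}0.png",s["frame"]);print(n,s["origin"],s["fx"],s["k1"])
    for k,z in Z.items():
        print(k,[(round(r["p"],2),np.round(r["position"]),atz(s,r["position"],z)[:2]) for r in nets.place_of(k,s)[:2]])
E
```

```text
{'time': np.float64(0.0), 'joint_pos': array([ 1.1424,  0.3329, -0.0647,  1.4609,  0.0216,  1.3499, -0.0885]), 'dq': array([ 0.0003, -0.001 , -0.0003,  0.0003, -0.    , -0.0004,  0.0006]), 'effort': array([  0.001 , -62.3245,   0.0254, -38.9901,  -0.0614,   0.0397,
         0.0001]), 'tool_pos': array([ 0.2466, -0.5739,  0.2218]), 'orientation': array([ 0.9795,  0.2015, -0.0002, -0.0007]), 'contact_force': array([-0.7177,  0.4811, -0.9976]), 'torque': array([-0.0218,  0.0304, -0.0348]), 'finger_force': np.float64(0.0), 'grip_width': np.float64(0.087)}
top [0.4956 0.0989 1.0867] 401.3933663762635 0.023679352310571174Traceback (most recent call last):
  File "<stdin>", line 8, in <module>
  File "h.py", line 9, in atz
    o,d=ray(s,rc); return o+d*(z-o[2])/d[2]
        ~~~^^^^^^
  File "h.py", line 7, in ray
    return np.array(s["origin"]),np.array(s["rotation"])@np.array([u[0],u[1],1])
                                 ~~~~~~~~~~~~~~~~~~~~~~~^~~~~~~~~~~~~~~~~~~~~~~~
ValueError: matmul: Input operand 1 has a mismatch in its core dimension 0, with gufunc signature (n?,k),(k,m?)->(n?,m?) (size 3 is different from 4)
```

```bash
sed -i 's/np.array(s\["rotation"\])/R.from_quat(s["rotation"]).as_matrix()/' h.py
cat > m.py <<'E'
from h import *
np.set_printoptions(precision=4,suppress=True)
Z=dict(cover=0,cover_bar=.027,cover_clips=.016,corner_fl=.016,corner_fr=.016,corner_bl=.016,corner_br=.016,box=.026,box_rim=.06,mount=0,jar=0,spool=0,tape=0)
for n in("top","scene"):
    s=imaging.snapshot(n);cv2.imwrite(f"pics/{n}0.png",s["frame"]);print(n,s["origin"],s["fx"],s["k1"])
    for k,z in Z.items():
        print(k,[(round(r["p"],2),np.round(r["position"]),atz(s,r["position"],z)[:2]) for r in nets.place_of(k,s)[:2]])
E
python3 m.py
```

```text
top [0.4956 0.0989 1.0867] 401.3933663762635 0.023679352310571174
cover [(0.83, array([173., 362.]), array([ 0.6389, -0.1199])), (0.36, array([171., 366.]), array([ 0.6461, -0.1292]))]
cover_bar [(0.82, array([169., 365.]), array([ 0.6477, -0.1218])), (0.49, array([147., 353.]), array([ 0.706, -0.09 ]))]
cover_clips [(0.69, array([172., 362.]), array([ 0.6403, -0.1159]))]
corner_fl [(0.86, array([180., 344.]), array([ 0.619 , -0.0675])), (0.7, array([188., 375.]), array([ 0.5977, -0.1495]))]
corner_fr [(0.91, array([187., 374.]), array([ 0.601 , -0.1474]))]
corner_bl [(0.77, array([152., 353.]), array([ 0.6942, -0.0915]))]
corner_br [(0.95, array([156., 381.]), array([ 0.6816, -0.1674]))]
box [(0.87, array([226., 198.]), array([0.5018, 0.3221]))]
box_rim [(0.92, array([225., 191.]), array([0.5028, 0.3336]))]
mount [(0.56, array([229., 200.]), array([0.4927, 0.3225]))]
jar [(0.63, array([229., 197.]), array([0.4925, 0.3292])), (0.48, array([192., 161.]), array([0.5936, 0.4281]))]
spool [(0.9, array([267., 265.]), array([0.3886, 0.1465]))]
tape []
scene [0.19   0.6797 0.7872] 438.16963
[... 546 characters left out ...]
9 ])), (0.66, array([282., 325.]), array([0.3858, 0.1547]))]
box [(0.84, array([312., 236.]), array([0.5041, 0.3191])), (0.37, array([159., 284.]), array([ 0.6665, -0.1544]))]
box_rim [(0.63, array([309., 234.]), array([0.497 , 0.3302])), (0.63, array([157., 288.]), array([ 0.6398, -0.1279]))]
mount [(0.75, array([324., 240.]), array([0.4918, 0.325 ]))]
jar [(0.76, array([337., 168.]), array([0.5978, 0.4246])), (0.58, array([166., 286.]), array([ 0.6617, -0.1606]))]
spool [(0.82, array([280., 328.]), array([0.3863, 0.1367])), (0.65, array([337., 170.]), array([0.5955, 0.424 ]))]
tape [(0.9, array([248., 224.]), array([0.6368, 0.178 ])), (0.42, array([165., 286.]), array([ 0.665 , -0.1628]))]
```

View pics/top0.png

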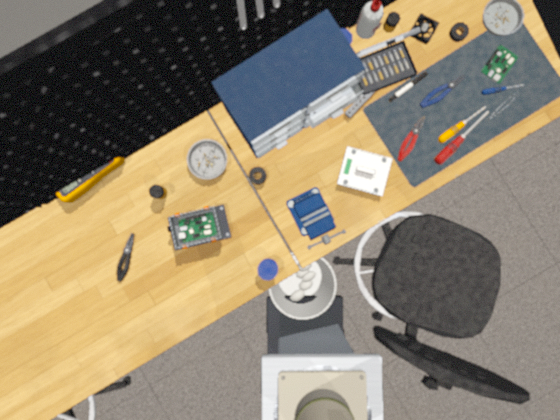

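View pics/scene0.png

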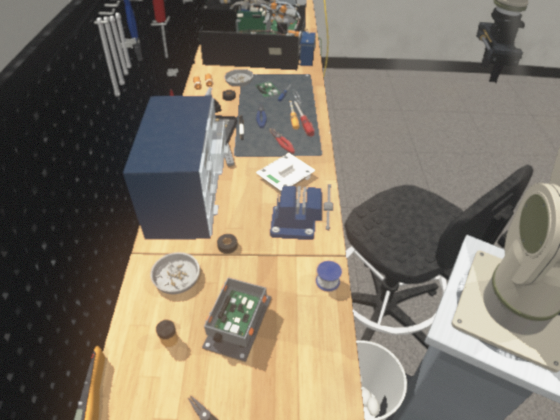

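```bash
python3 - <<'E'
import cv2,numpy as np
t=cv2.imread("pics/top0.png");s=cv2.imread("pics/scene0.png")
f=lambda im,r,c,h,w:cv2.resize(im[r:r+h,c:c+w],(400,300),interpolation=cv2.INTER_CUBIC)
a=np.vstack([np.hstack([f(t,135,325,60,80),f(t,198,160,60,80)]),np.hstack([f(s,145,245,60,80),f(s,275,190,75,100)])])
cv2.imwrite("pics/c1.png",a)
E
```

```text
(no output)
```

View pics/c1.png

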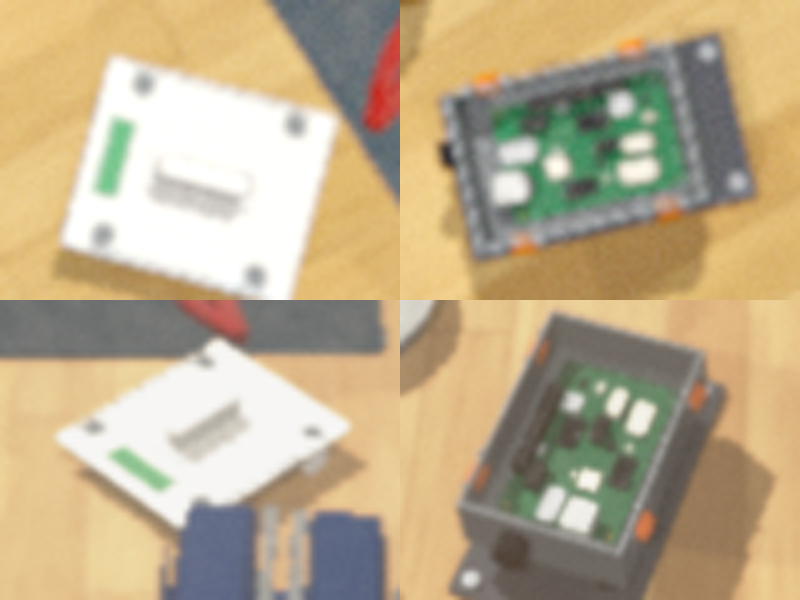

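```bash
cat > fit.py <<'E'
from h import *
from scipy.optimize import least_squares
np.set_printoptions(precision=4,suppress=True)
def fit(obs,x0,z0):
    # obs: list of (cam, local pts Nx3, pix Nx2 (row,col)) ; pose x,y,yaw at z0
    def f(p):
        c,s=np.cos(p[2]),np.sin(p[2]);r=[]
        for cam,L,P in obs:
            for l,q in zip(L,P):
                w=[p[0]+c*l[0]-s*l[1],p[1]+s*l[0]+c*l[1],z0+l[2]]
                r+=list(np.array(proj(cam,w))-q)
        return np.array(r)
    k=least_squares(f,x0,loss="soft_l1");return k.x,f(k.x)
E
python3 - <<'E'
from fit import *
T=imaging.snapshot("top");S=imaging.snapshot("scene")
def px(c,o,off,k): return [[(y-o[1]+.5)/k-.5+off[0],(x-o[0]+.5)/k-.5+off[1]] for x,y in c]
M=[[-.042,.042,.019],[.042,.042,.019],[.042,-.042,.019],[-.042,-.042,.019]] # fl bl br fr
ct=px([(102,235),(144,84),(296,124),(256,276)],(0,0),(135,325),5)
cs=px([(200,503),(95,426),(205,360),(313,432)],(0,300),(145,245),5)
Lc=[[sx*.045,sy*.038,.024] for sx,sy in((1,1),(1,-1),(-1,1),(-1,-1))]
bt=px([(485,80),(630,45),(525,245),(668,208)],(400,0),(198,160),5)
Lr=[[.042,.06,.034],[.042,-.06,.034],[-.042,-.06,.034],[-.042,.06,.034]]
bs=px([(460,505),(555,313),(705,352),(620,552)],(400,300),(275,190),4)
for n,o,x0,z in(("cover",[(T,M,ct),(S,M,cs)],[.645,-.12,-.2],0),("box",[(T,Lc,bt),(S,Lr,bs)],[.5,.33,.2],.026)):
    for q in(o,o[:1],o[1:]):
        x,r=fit(q,x0,z);print(n,x,np.round(r,1))
E
```

```text
cover [ 0.6436 -0.1212 -0.2811] [ 0.   0.1  0.1 -0.1  0.4 -0.1  0.2 -0.2 -0.6  0.1 -0.1 -0.2  0.  -0.
 -0.4 -0.2]
cover [ 0.644  -0.1215 -0.2767] [-0.1  0.2 -0.  -0.1  0.1 -0.  -0.  -0. ]
cover [ 0.6428 -0.1203 -0.2876] [-0.3  0.1  0.1 -0.1  0.3  0.2 -0.1 -0.1]
box [0.4979 0.324  0.2241] [-0.1  0.4  0.   0.1  0.9  0.1  1.4  0.3  0.  -1.6 -1.1 -1.2 -0.4  0.2
  0.9  0.3]
box [0.4993 0.3245 0.2335] [-0.5  0.  -0.6 -0.3  0.4  0.1  0.7  0.2]
box [0.4969 0.3235 0.2194] [-0.  -1.1 -1.1 -0.5 -0.2  0.8  1.   0.7]
```

```bash
cat > go.py <<'E'
import sys
from h import *
# args: x y z heading(tool x) -> shifts in the current tool frame
x,y,z,h=map(float,sys.argv[1:5]);o=arm.get_obs();m=R.from_quat(o["orientation"]).as_matrix()
d=m.T@(np.array([x,y,z])-o["tool_pos"])*100;c=np.arctan2(m[1,0],m[0,0])
print("t",round(float(o["time"]),2),"dx dy dz cm",np.round(d,2),"yaw",round(-((h-c+np.pi)%(2*np.pi)-np.pi),3),"tilt",np.round(m[2],3),"F",np.round(o["contact_force"],1),"w",round(float(o["grip_width"]),4))
E
python3 go.py .6436 -.1212 .20 1.2897
```

```text
t 1.6 dx dy dz cm [ 54.35 -25.96   2.26] yaw -0.884 tilt [ 0.  0. -1.] F [-0.7 -0.1  0.3] w 0.0873
```

```bash
python3 -m jog '[{"dx":27,"dy":-13,"dz":1,"yaw":-0.44},{"dx":27,"dy":-13,"dz":1,"yaw":-0.44},{"dx":27,"dy":-13,"dz":1,"yaw":-0.44},{"dx":54.35,"dy":-25.96,"dz":2.26,"yaw":-0.884},{"dx":54.35,"dy":-25.96,"dz":2.26,"yaw":-0.884},{"dx":54.35,"dy":-25.96,"dz":2.26,"yaw":-0.884},{"dx":54.35,"dy":-25.96,"dz":2.26,"yaw":-0.884},{"dx":54.35,"dy":-25.96,"dz":2.26,"yaw":-0.884}]' 40 && python3 go.py .6436 -.1212 .06 1.2897
```

```text
schema error: expected keys jaw, dx, dy, dz, yaw
```

All five keys are needed per row.

```bash
python3 -m jog '[{"jaw":0,"dx":27,"dy":-13,"dz":1,"yaw":-0.44},{"jaw":0,"dx":27,"dy":-13,"dz":1,"yaw":-0.44},{"jaw":0,"dx":27,"dy":-13,"dz":1,"yaw":-0.44},{"jaw":0,"dx":54.35,"dy":-25.96,"dz":2.26,"yaw":-0.884},{"jaw":0,"dx":54.35,"dy":-25.96,"dz":2.26,"yaw":-0.884},{"jaw":0,"dx":54.35,"dy":-25.96,"dz":2.26,"yaw":-0.884},{"jaw":0,"dx":54.35,"dy":-25.96,"dz":2.26,"yaw":-0.884},{"jaw":0,"dx":54.35,"dy":-25.96,"dz":2.26,"yaw":-0.884}]' 40 && python3 go.py .6436 -.1212 .06 1.2897
```

```text
time: 2.6
tool_pos: [0.577, -0.197, 0.2042]
orientation: [0.799, 0.601, 0.0, 0.0]
contact_force: [0.6, -0.6, -0.6]
grip_width: 0.087
finger_force: 0.0
t 2.6 dx dy dz cm [ 9.14  4.28 14.42] yaw -0.0 tilt [-0.     0.001 -1.   ] F [ 0.6 -0.6 -0.6] w 0.087
```

```bash
python3 -m jog '[{"jaw":0,"dx":9,"dy":4.2,"dz":3,"yaw":0},{"jaw":0,"dx":9,"dy":4.2,"dz":3,"yaw":0},{"jaw":0,"dx":9,"dy":4.2,"dz":13,"yaw":0},{"jaw":0,"dx":9,"dy":4.2,"dz":13,"yaw":0},{"jaw":0,"dx":9,"dy":4.2,"dz":13,"yaw":0}]' 40 && python3 go.py .6436 -.1212 .0225 1.2897
```

```text
time: 3.22
tool_pos: [0.6391, -0.1233, 0.071]
orientation: [0.799, 0.601, -0.002, -0.002]
contact_force: [0.2, -1.1, 0.5]
grip_width: 0.0869
finger_force: 0.0
t 3.23 dx dy dz cm [0.33 0.4  4.85] yaw 0.0 tilt [-0.001 -0.006 -1.   ] F [ 0.2 -1.1  0.5] w 0.0869
```

```bash
python3 -m jog '[{"jaw":0,"dx":0.2,"dy":0.2,"dz":0,"yaw":0},{"jaw":0,"dx":0.2,"dy":0.2,"dz":0,"yaw":0},{"jaw":0,"dx":0.2,"dy":0.2,"dz":0,"yaw":0}]' 40 && python3 go.py .6436 -.1212 .0225 1.2897; python3 - <<'E'
from h import *
s=imaging.snapshot("scene");t=imaging.snapshot("top")
f=lambda im,r,c:cv2.resize(im[r:r+90,c:c+120],(400,300),interpolation=cv2.INTER_CUBIC)
cv2.imwrite("pics/g1.png",np.hstack([f(t["frame"],120,305),f(s["frame"],110,225)]))
E
```

```text
time: 3.6
tool_pos: [0.6444, -0.1223, 0.0755]
orientation: [0.799, 0.601, 0.001, 0.001]
contact_force: [-0.2, 0.2, 0.2]
grip_width: 0.0875
finger_force: 0.0
t 3.6 dx dy dz cm [ 0.08 -0.12  5.3 ] yaw -0.0 tilt [ 0.     0.002 -1.   ] F [-0.2  0.2  0.2] w 0.0875
```

View pics/g1.png

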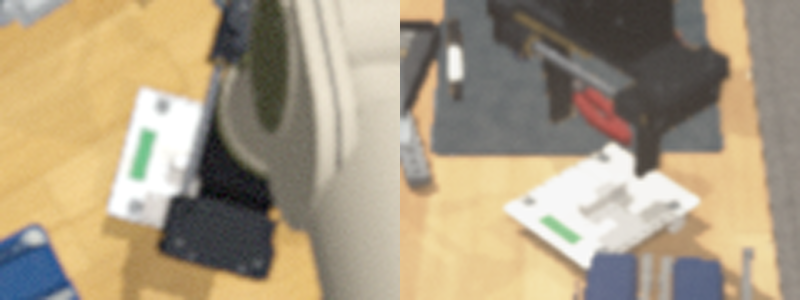

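```bash
python3 -m jog '[{"jaw":0,"dx":0.05,"dy":-0.1,"dz":4,"yaw":0},{"jaw":0,"dx":0.05,"dy":-0.1,"dz":5.2,"yaw":0},{"jaw":0,"dx":0.05,"dy":-0.1,"dz":5.2,"yaw":0},{"jaw":0,"dx":0.05,"dy":-0.1,"dz":5.2,"yaw":0}]' 40 && python3 go.py .6436 -.1212 .0225 1.2897
```

```text
time: 4.2
tool_pos: [0.6437, -0.1215, 0.0234]
orientation: [0.799, 0.601, 0.001, 0.001]
contact_force: [0.2, -0.0, 0.2]
grip_width: 0.0872
finger_force: 0.0
t 4.2 dx dy dz cm [ 0.02 -0.02  0.09] yaw 0.0 tilt [ 0.     0.002 -1.   ] F [ 0.2 -0.   0.2] w 0.0872
```

```bash
python3 -m jog '[{"jaw":1,"dx":0,"dy":0,"dz":0,"yaw":0},{"jaw":1,"dx":0,"dy":0,"dz":0,"yaw":0},{"jaw":1,"dx":0,"dy":0,"dz":0,"yaw":0},{"jaw":1,"dx":0,"dy":0,"dz":0,"yaw":0},{"jaw":1,"dx":0,"dy":0,"dz":0,"yaw":0},{"jaw":1,"dx":0,"dy":0,"dz":0,"yaw":0}]' 40 && python3 go.py .6436 -.1212 .0225 1.2897
```

```text
time: 4.95
tool_pos: [0.6428, -0.1214, 0.022]
orientation: [0.799, 0.601, -0.0, -0.0]
contact_force: [0.4, -0.8, 0.5]
grip_width: 0.0348
finger_force: 0.0
t 4.95 dx dy dz cm [ 0.04  0.07 -0.05] yaw 0.0 tilt [-0. -0. -1.] F [ 0.4 -0.8  0.5] w 0.0348
```

```bash
python3 -m jog '[{"jaw":1,"dx":0,"dy":0,"dz":0,"yaw":0},{"jaw":1,"dx":0,"dy":0,"dz":0,"yaw":0},{"jaw":1,"dx":0,"dy":0,"dz":0,"yaw":0},{"jaw":1,"dx":0,"dy":0,"dz":0,"yaw":0},{"jaw":1,"dx":0,"dy":0,"dz":0,"yaw":0}]' 40 && python3 -m jog '[{"jaw":1,"dx":0,"dy":0,"dz":-3,"yaw":0},{"jaw":1,"dx":0,"dy":0,"dz":-9,"yaw":0},{"jaw":1,"dx":0,"dy":0,"dz":-15,"yaw":0},{"jaw":1,"dx":0,"dy":0,"dz":-20,"yaw":0},{"jaw":1,"dx":0,"dy":0,"dz":-20,"yaw":0},{"jaw":1,"dx":0,"dy":0,"dz":-20,"yaw":0}]' 40; python3 go.py .4979 .324 .2 1.795
```

```text
time: 5.58
tool_pos: [0.6428, -0.1214, 0.022]
orientation: [0.799, 0.601, -0.0, 0.0]
contact_force: [-0.2, -0.4, -0.4]
grip_width: 0.0116
finger_force: 40.0
time: 6.32
tool_pos: [0.6424, -0.1214, 0.221]
orientation: [0.799, 0.601, -0.0, -0.0]
contact_force: [0.3, 0.2, -1.9]
grip_width: 0.0114
finger_force: 40.0
t 6.33 dx dy dz cm [ 38.79 -26.23   2.12] yaw -0.505 tilt [-0.    -0.001 -1.   ] F [ 0.3  0.2 -1.9] w 0.0114
```

```bash
python3 -m jog '[{"jaw":1,"dx":3,"dy":-4.3,"dz":0,"yaw":0},{"jaw":1,"dx":6,"dy":-8.6,"dz":0,"yaw":-0.1},{"jaw":1,"dx":9,"dy":-13,"dz":0,"yaw":-0.2},{"jaw":1,"dx":15,"dy":-16,"dz":0,"yaw":-0.3},{"jaw":1,"dx":21,"dy":-18,"dz":0,"yaw":-0.4},{"jaw":1,"dx":27,"dy":-20.5,"dz":0,"yaw":-0.5},{"jaw":1,"dx":33,"dy":-23.5,"dz":0,"yaw":-0.505},{"jaw":1,"dx":38.8,"dy":-26.2,"dz":2,"yaw":-0.505}]' 40; python3 go.py .4979 .324 .2 1.795;python3 -m jog '[{"jaw":1,"dx":0,"dy":0,"dz":0,"yaw":0},{"jaw":1,"dx":0,"dy":0,"dz":0,"yaw":0},{"jaw":1,"dx":0,"dy":0,"dz":0,"yaw":0}]'; python3 go.py .4979 .324 .2 1.795
```

```text
time: 7.32
tool_pos: [0.5006, 0.3101, 0.2052]
orientation: [0.624, 0.782, -0.0, -0.0]
contact_force: [0.2, 0.1, -1.2]
grip_width: 0.0117
finger_force: 40.0
t 7.33 dx dy dz cm [1.42 0.05 0.51] yaw -0.0 tilt [-0. -0. -1.] F [ 0.2  0.1 -1.2] w 0.0117
time: 7.7
tool_pos: [0.5018, 0.3067, 0.2056]
orientation: [0.625, 0.781, -0.001, 0.0]
contact_force: [0.6, -0.7, -0.4]
grip_width: 0.0114
finger_force: 40.0
t 7.7 dx dy dz cm [ 1.77 -0.    0.55] yaw -0.003 tilt [-0.001 -0.001 -1.   ] F [ 0.6 -0.7 -0.4] w 0.0114
```

```bash
python3 -m jog '[{"jaw":1,"dx":1.7,"dy":0,"dz":3,"yaw":0},{"jaw":1,"dx":1.7,"dy":0,"dz":8.5,"yaw":0},{"jaw":1,"dx":1.7,"dy":0,"dz":8.5,"yaw":0},{"jaw":1,"dx":1.7,"dy":0,"dz":8.5,"yaw":0},{"jaw":1,"dx":1.7,"dy":0,"dz":8.5,"yaw":0}]'; python3 go.py .4979 .324 .12 1.795; cat > ov.py <<'E'
from h import *
import pickle
def crop(im,r,c,h,w,k): return cv2.resize(im[r:r+h,c:c+w],None,fx=k,fy=k,interpolation=cv2.INTER_CUBIC)
def loop(img,s,pose,L,off,k,col):
    c,sn=np.cos(pose[2]),np.sin(pose[2]);q=[]
    for l in L:
        p=proj(s,[pose[0]+c*l[0]-sn*l[1],pose[1]+sn*l[0]+c*l[1],l[2]])
        q.append([(p[1]-off[1]+.5)*k-.5,(p[0]-off[0]+.5)*k-.5])
    cv2.polylines(img,[np.round(np.array(q)*16).astype(int)],True,col,1,cv2.LINE_AA,4)
def rect(a,b,z): return [[a,b,z],[a,-b,z],[-a,-b,z],[-a,b,z]]
E
python3 - <<'E'
from ov import *
T=imaging.snapshot("top");S=imaging.snapshot("scene")
cv2.imwrite("pics/top1.png",T["frame"]);cv2.imwrite("pics/scene1.png",S["frame"])
p=[.4979,.324,.2241];out=[]
for s,n,r,c in((T,"top",200,158),(S,"scene",278,195)):
    a=crop(cv2.imread(f"pics/{n}0.png"),r,c,82,80,5)
    loop(a,s,p,rect(.042,.06,.060),(r,c),5,(255,0,255));loop(a,s,p,rect(.039,.057,.060),(r,c),5,(255,255,0))
    loop(a,s,p,rect(.046,.078,.005),(r,c),5,(0,0,255)); out.append(a)
cv2.imwrite("pics/o1.png",np.hstack(out))
r=[];
for s,rr,cc in((T,185,140),(S,240,180)): r.append(crop(s["frame"],rr,cc,100,100,4))
cv2.imwrite("pics/o2.png",np.hstack(r))
E
```

```text
time: 8.32
tool_pos: [0.4987, 0.3254, 0.1236]
orientation: [0.624, 0.781, 0.002, 0.001]
contact_force: [0.3, 0.6, -0.6]
grip_width: 0.0117
finger_force: 40.0
t 8.32 dx dy dz cm [-0.12 -0.11  0.36] yaw -0.001 tilt [ 0.001  0.003 -1.   ] F [ 0.3  0.6 -0.6] w 0.0117
```

View pics/o1.png

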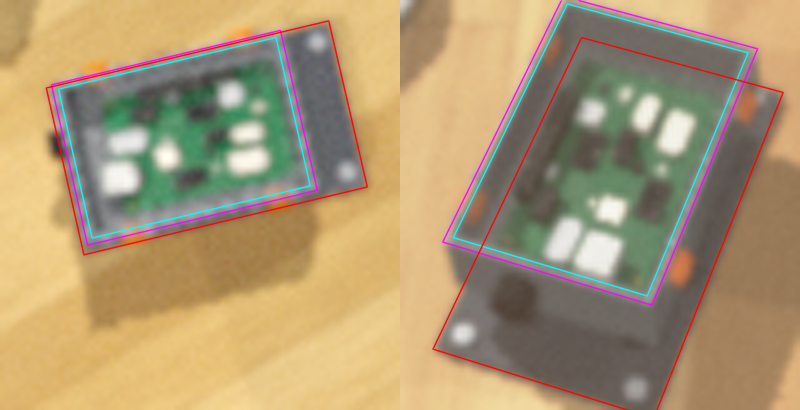

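View pics/o2.png

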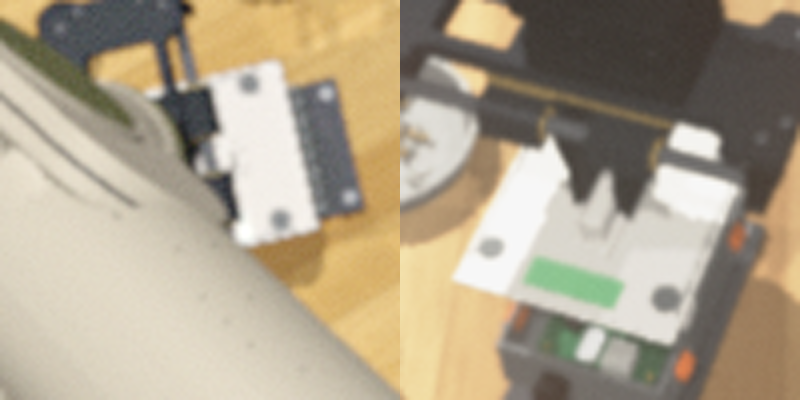

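```bash
cat > edge.py <<'E'
from ov import *
from scipy.optimize import minimize
from scipy.ndimage import map_coordinates
np.set_printoptions(precision=4,suppress=True)
def samp(L,n=60):
    L=np.array(L);return np.vstack([a+(b-a)*np.linspace(.03,.97,n)[:,None] for a,b in zip(L,np.roll(L,-1,0))])
def efit(cams,x0):
    G=[]
    for s,im in cams:
        g=cv2.GaussianBlur(im,(0,0),.8).astype(float)
        m=sum(np.hypot(cv2.Sobel(g[...,i],6,1,0),cv2.Sobel(g[...,i],6,0,1)) for i in range(3));G.append((s,m))
    pts=np.vstack([samp(rect(.046,.078,.004)),samp(rect(.042,.06,.060)),samp(rect(.039,.057,.060))])
    def f(p):
        c,sn=np.cos(p[2]),np.sin(p[2]);W=np.c_[p[0]+c*pts[:,0]-sn*pts[:,1],p[1]+sn*pts[:,0]+c*pts[:,1],pts[:,2]];v=0
        for s,m in G:
            q=np.array([proj(s,w) for w in W]);v-=map_coordinates(m,q.T,order=1).mean()
        return v
    b=None
    for dx in(-.002,.001):
        for dy in(-.002,.001):
            sx=np.array(x0)+[dx,dy,0]
            r=minimize(f,sx,method="Nelder-Mead",options=dict(initial_simplex=[sx,sx+[.002,0,0],sx+[0,.002,0],sx+[0,0,.02]],xatol=1e-4,fatol=1e-2))
            if b is None or r.fun<b.fun:b=r
    return b.x,b.fun
E
python3 - <<'E'
from edge import *
o=arm.get_obs();print(o["tool_pos"])
T=imaging.snapshot("top");S=imaging.snapshot("scene")
t0=(T,cv2.imread("pics/top0.png"));s0=(S,cv2.imread("pics/scene0.png"))
for n,c in(("T",[t0]),("S",[s0]),("both",[t0,s0])): print(n,*efit(c,[.498,.324,.224]))
p=[.4987,.3254,1.795-np.pi/2];z=.1236-.022+.019
c,sn=np.cos(p[2]),np.sin(p[2])
for s,off,obs in((T,(185,140),{(1,-1):(250,84),(-1,-1):(281,220)}),(S,(240,180),{(1,1):(90,247),(-1,1):(266,299)})):
    for (i,j),(x,y) in obs.items():
        rc=[(y+.5)/4-.5+off[0],(x+.5)/4-.5+off[1]];lx,ly=i*.042,j*.042
        w=[p[0]+c*lx-sn*ly,p[1]+sn*lx+c*ly];print((i,j),"seen-expected mm",(atz(s,rc,z)[:2]-w)*1000)
E
```

```text
[0.4983 0.3253 0.1228]
T [0.496  0.3283 0.2269] -334.78164418467543
S [0.4966 0.3247 0.2135] -335.13097670715274
both [0.4967 0.3248 0.2201] -658.6061124137863
(1, -1) seen-expected mm [ 0.0246 -1.7452]
(-1, -1) seen-expected mm [-0.0022 -1.6077]
(1, 1) seen-expected mm [-1.02   0.868]
(-1, 1) seen-expected mm [-1.7884  1.2406]
```

```bash
python3 - <<'E'
from edge import *
T=imaging.snapshot("top");S=imaging.snapshot("scene")
im=cv2.imread("pics/top1.png")
def W(x,y,z): return atz(T,[(y+.5)/4-.5+185,(x+.5)/4-.5+140],z)[:2]
a,b=W(333,80,.005),W(362,208,.005);print("plate corners",a,b,np.linalg.norm(a-b))
s1,s2=W(325,93,.006),W(350,197,.006);print("screws",s1,s2)
for u,v in((a,b),(s1,s2)):
    d=u-v;yaw=np.arctan2(d[1],d[0]);m=(u+v)/2;yd=np.array([-np.sin(yaw),np.cos(yaw)]);print("yaw",yaw,"mid",m,"centre if plate edge",m+.078*yd+[0,.0017])
# sub-pixel rim-end location: intensity profile along the box y axis in both cams, raw
for n,s in(("top",T),("scene",S)):
    g=cv2.imread(f"pics/{n}0.png").astype(float).mean(2);p=np.array([.498,.3245]);yaw=.222
    yd=np.array([-np.sin(yaw),np.cos(yaw)]);xd=np.array([np.cos(yaw),np.sin(yaw)])
    for nm,ax,lat,rng,z in(("y",yd,xd,(-.095,-.045),.06),("y",yd,xd,(.045,.075),.06),("x",xd,yd,(-.056,-.03),.06),("x",xd,yd,(.03,.056),.06)):
        pr=[]
        for t in np.arange(*rng,.002):
            q=np.array([proj(s,[*(p+ax*t+lat*l),z]) for l in np.linspace(-.025,.025,21)]);pr.append(map_coordinates(g,q.T,order=1).mean())
        print(n,nm,rng,np.round(pr).astype(int))
E
```

```text
plate corners [0.5575 0.2592] [0.4712 0.24  ] 0.08849584172569333
screws [0.5488 0.2645] [0.4786 0.2479]
yaw 0.2189463512094279 mid [0.5143 0.2496] centre if plate edge [0.4974 0.3274]
yaw 0.2322943449638617 mid [0.5137 0.2562] centre if plate edge [0.4957 0.3338]
top y (-0.095, -0.045) [171 167 163 158 146 128 112 103 103 103 103 102 103 102  99 101 112 131
 142 136 120 108 106 106 106]
top y (0.045, 0.075) [149 137 120 107 106 124 139 138 128 125 138 157 173 183 189]
top x (-0.056, -0.03) [127 127 127 125 119 112 117 137 154 155 146 136 124]
top x (0.03, 0.056) [110 122 122 120 130 151 166 172 173 174 174 174 174]
scene y (-0.095, -0.045) [189 189 190 190 190 190 190 190 190 190 191 191 191 192 192 191 187 176
 153 127 111 106 106 106 105]
scene y (0.045, 0.075) [168 169 168 163 148 136 141 134 114 103  99  96  96  95  94]
scene x (-0.056, -0.03) [ 90  88  86  88  92  94 103 129 140 124 113 111 112]
scene x (0.03, 0.056) [ 99  94  94  97 115 152 179 186 185 184 184 185 186]
```

```bash
python3 go.py .498 .3245 .086 1.7935; python3 -m jog '[{"jaw":1,"dx":-0.08,"dy":0,"dz":3.2,"yaw":0},{"jaw":1,"dx":-0.08,"dy":0,"dz":3.6,"yaw":0},{"jaw":1,"dx":-0.08,"dy":0,"dz":3.6,"yaw":0},{"jaw":1,"dx":-0.08,"dy":0,"dz":3.6,"yaw":0}]'; python3 go.py .498 .3245 .086 1.7935
python3 - <<'E'
from ov import *
T=imaging.snapshot("top");S=imaging.snapshot("scene")
o=arm.get_obs();print(o["tool_pos"])
cv2.imwrite("pics/top2.png",T["frame"]);cv2.imwrite("pics/scene2.png",S["frame"])
cv2.imwrite("pics/o3.png",np.hstack([crop(T["frame"],195,165,60,80,5),crop(S["frame"],270,180,60,80,5)]))
E
```

```text
t 8.62 dx dy dz cm [-0.06  0.02  3.56] yaw 0.001 tilt [ 0.     0.001 -1.   ] F [-0.6 -0.1 -0.3] w 0.0117
time: 9.12
tool_pos: [0.4981, 0.3247, 0.0863]
orientation: [0.624, 0.782, 0.001, 0.0]
contact_force: [-0.1, 0.1, -0.6]
grip_width: 0.0114
finger_force: 40.0
t 9.12 dx dy dz cm [-0.02 -0.01  0.03] yaw 0.001 tilt [ 0.     0.001 -1.   ] F [-0.1  0.1 -0.6] w 0.0114
[0.49799286 0.32455534 0.08603978]
```

View pics/o3.png

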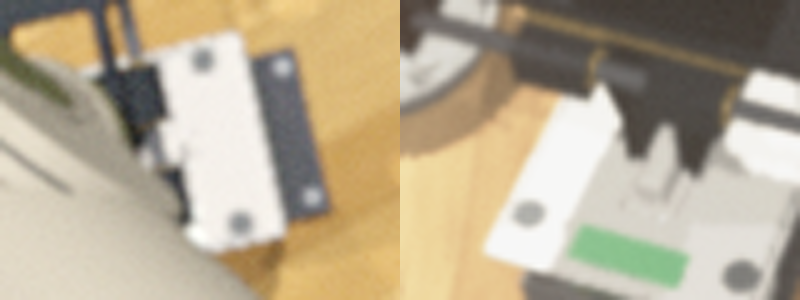

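```bash
python3 - <<'E'
from edge import *
T=imaging.snapshot("top");S=imaging.snapshot("scene")
p=[.498,.3246,1.7945-np.pi/2];z=.086-.003
c,sn=np.cos(p[2]),np.sin(p[2])
for s,off,obs in((T,(195,165),{(1,-1):(204,61),(-1,-1):(240,223)}),(S,(270,180),{(1,1):(129,213),(-1,1):(342,276)})):
    for (i,j),(x,y) in obs.items():
        rc=[(y+.5)/5-.5+off[0],(x+.5)/5-.5+off[1]];lx,ly=i*.042,j*.042
        w=[p[0]+c*lx-sn*ly,p[1]+sn*lx+c*ly];print((i,j),"seen-expected mm",(atz(s,rc,z)[:2]-w)*1000)
W=lambda x,y:atz(T,[(y+.5)/5-.5+195,(x+.5)/5-.5+165],.005)[:2]
a,b=W(291,50),W(328,212);d=a-b;m=(a+b)/2;yaw=np.arctan2(d[1],d[0]);print(yaw,np.linalg.norm(d),m+.078*np.array([-np.sin(.222),np.cos(.222)]))
E
```

```text
(1, -1) seen-expected mm [-0.2086 -1.5924]
(-1, -1) seen-expected mm [ 0.6005 -0.8216]
(1, 1) seen-expected mm [-0.9387  0.5085]
(-1, 1) seen-expected mm [-1.6349  0.4724]
0.2206910271920218 0.08963480405940204 [0.4967 0.3257]
```

```bash
python3 -m jog '[{"jaw":1,"dx":0,"dy":0,"dz":0.4,"yaw":0},{"jaw":1,"dx":0,"dy":0,"dz":0.8,"yaw":0},{"jaw":1,"dx":0,"dy":0,"dz":0.8,"yaw":0}]'; python3 go.py .498 .3245 .073 1.7935;  python3 -m jog '[{"jaw":1,"dx":0,"dy":0,"dz":0.2,"yaw":0},{"jaw":1,"dx":0,"dy":0,"dz":0.3,"yaw":0},{"jaw":1,"dx":0,"dy":0,"dz":0.3,"yaw":0}]'; python3 go.py .498 .3245 .073 1.7935
```

```text
time: 9.7
tool_pos: [0.4977, 0.3242, 0.0769]
orientation: [0.624, 0.782, -0.0, 0.0]
contact_force: [0.0, -0.6, 1.2]
grip_width: 0.0117
finger_force: 40.0
t 9.7 dx dy dz cm [0.02 0.04 0.39] yaw 0.001 tilt [-0.  0. -1.] F [ 0.  -0.6  1.2] w 0.0117
time: 10.07
tool_pos: [0.4978, 0.3242, 0.0744]
orientation: [0.624, 0.782, 0.0, 0.0]
contact_force: [-1.0, -0.7, 4.6]
grip_width: 0.0115
finger_force: 40.0
t 10.07 dx dy dz cm [0.02 0.02 0.14] yaw 0.001 tilt [-0.  0. -1.] F [-1.  -0.7  4.6] w 0.0115
```

```bash
python3 - <<'E'
from h import *
o=arm.get_obs();print(o["torque"],o["contact_force"])
m=R.from_quat(o["orientation"]).as_matrix();print("tool frame",m.T@o["torque"],m.T@o["contact_force"])
E
python3 -m jog '[{"jaw":1,"dx":0.1,"dy":0,"dz":0,"yaw":0},{"jaw":1,"dx":0.1,"dy":0,"dz":0,"yaw":0}]'|sed -n 2,4p;python3 -m jog '[{"jaw":1,"dx":-0.2,"dy":0,"dz":0,"yaw":0},{"jaw":1,"dx":-0.2,"dy":0,"dz":0,"yaw":0}]'|sed -n 2,4p
python3 -m jog '[{"jaw":1,"dx":0.1,"dy":0.1,"dz":0,"yaw":0},{"jaw":1,"dx":0.1,"dy":0.1,"dz":0,"yaw":0}]'|sed -n 2,4p
python3 -m jog '[{"jaw":1,"dx":0,"dy":-0.2,"dz":0,"yaw":0},{"jaw":1,"dx":0,"dy":-0.2,"dz":0,"yaw":0}]'|sed -n 2,4p
```

```text
[-0.19736896 -0.01875839 -0.04705212] [-0.96016832 -0.71025222  4.57798756]
tool frame [ 0.02553522 -0.19662877  0.04696131] [-0.4796707  -1.09182889 -4.57844703]
tool_pos: [0.4978, 0.3247, 0.0742]
orientation: [0.624, 0.782, -0.0, 0.0]
contact_force: [-0.4, -2.6, 5.1]
tool_pos: [0.4978, 0.3241, 0.0745]
orientation: [0.623, 0.782, 0.001, -0.0]
contact_force: [0.6, 3.5, 5.1]
tool_pos: [0.498, 0.3243, 0.0739]
orientation: [0.624, 0.782, -0.001, -0.0]
contact_force: [-1.6, -0.2, 6.3]
tool_pos: [0.4975, 0.3241, 0.0745]
orientation: [0.624, 0.782, 0.001, 0.0]
contact_force: [3.7, 2.5, 4.2]
```

```bash
python3 -m jog '[{"jaw":1,"dx":0,"dy":0.1,"dz":0,"yaw":0},{"jaw":1,"dx":0,"dy":0.1,"dz":0,"yaw":0},{"jaw":0.6,"dx":0,"dy":0.1,"dz":0,"yaw":0},{"jaw":0.6,"dx":0,"dy":0.1,"dz":0,"yaw":0},{"jaw":0.6,"dx":0,"dy":0.1,"dz":0,"yaw":0},{"jaw":0.6,"dx":0,"dy":0.1,"dz":0,"yaw":0}]'; python3 -m jog '[{"jaw":0.6,"dx":0,"dy":0,"dz":-4,"yaw":0},{"jaw":0.6,"dx":0,"dy":0,"dz":-9,"yaw":0},{"jaw":0.6,"dx":0,"dy":0,"dz":-15,"yaw":0},{"jaw":1,"dx":-12,"dy":0,"dz":-15,"yaw":0},{"jaw":1,"dx":-12,"dy":0,"dz":-15,"yaw":0},{"jaw":1,"dx":-12,"dy":0,"dz":-15,"yaw":0}]'; python3 go.py .498 .3245 .073 1.7935
python3 - <<'E'
from ov import *
T=imaging.snapshot("top");S=imaging.snapshot("scene")
cv2.imwrite("pics/top3.png",T["frame"]);cv2.imwrite("pics/scene3.png",S["frame"])
cv2.imwrite("pics/o4.png",np.hstack([crop(T["frame"],195,155,75,80,5),crop(S["frame"],260,175,75,80,5)]))
E
```

```text
time: 11.82
tool_pos: [0.4974, 0.3241, 0.0739]
orientation: [0.624, 0.782, -0.0, -0.0]
contact_force: [-0.4, -0.8, 0.6]
grip_width: 0.0338
finger_force: 0.0
time: 12.58
tool_pos: [0.5261, 0.2014, 0.2239]
orientation: [0.627, 0.779, -0.001, 0.001]
contact_force: [0.3, 0.6, -1.0]
grip_width: 0.0126
finger_force: 0.0
t 12.57 dx dy dz cm [12.67 -0.11 15.06] yaw -0.007 tilt [-0.003 -0.    -1.   ] F [ 0.3  0.6 -1. ] w 0.0126
```

View pics/o4.png

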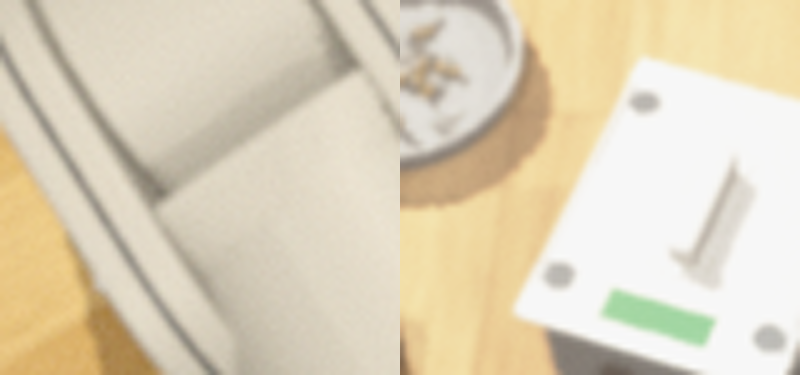

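```bash
cat > marks.py <<'E'
from fit import *
B=np.array([-.0013,.0005,0])
C={"fl":(-.042,.042),"bl":(.042,.042),"br":(.042,-.042),"fr":(-.042,-.042)}
def marks(S,p=(.4977,.3242,.2237),z=.070):
    g=255-S["frame"].astype(float).mean(2);c,s=np.cos(p[2]),np.sin(p[2]);o={}
    for k,(x,y) in C.items():
        w=np.array([p[0]+c*x-s*y,p[1]+s*x+c*y,z])+B;q=np.array(proj(S,w))
        for _ in range(6):
            r,cc=np.round(q).astype(int);yy,xx=np.mgrid[r-5:r+6,cc-5:cc+6];v=g[r-5:r+6,cc-5:cc+6]
            wt=np.clip(v-np.median(v)-15,0,None)*(np.hypot(yy-q[0],xx-q[1])<5.5)
            if wt.sum()==0: break
            q=np.array([(wt*yy).sum(),(wt*xx).sum()])/wt.sum()
        # height for known xy: best z on the column
        zz=np.arange(.03,.10,.0005);e=[np.linalg.norm(np.array(proj(S,[w[0],w[1],t]))-q) for t in zz]
        o[k]=(q,zz[np.argmin(e)],min(e))
    return o
if __name__=="__main__":
    S=imaging.snapshot("scene")
    m=marks(S)
    for k,v in m.items(): print(k,np.round(v[0],1),"z",round(v[1],4),"err px",round(v[2],1))
    def f(p):
        c,s=np.cos(p[2]),np.sin(p[2])
        return np.concatenate([np.array(proj(S,np.array([p[0]+c*x-s*y,p[1]+s*x+c*y,p[3]])+B))-m[k][0] for k,(x,y) in C.items()])
    r=least_squares(f,[.498,.3245,.224,.07]);print("x y yaw ztop",r.x,np.round(r.fun,1))
E
python3 marks.py
```

```text
fl [327.2 248.6] z 0.0735 err px 0.2
bl [314.6 206.4] z 0.0745 err px 0.0
br [280.  223.3] z 0.0745 err px 0.3
fr [293.  266.8] z 0.0665 err px 3.4
x y yaw ztop [0.4889 0.3322 0.1972 0.0902] [ 1.3  0.2  0.2 -0.1 -0.3  1.6 -1.3 -1.6]
```

```bash
python3 -m jog '[{"jaw":1,"dx":-6,"dy":0,"dz":-2,"yaw":0},{"jaw":1,"dx":-12,"dy":0,"dz":-2,"yaw":0},{"jaw":1,"dx":-18,"dy":0,"dz":-2,"yaw":0},{"jaw":1,"dx":-18,"dy":0,"dz":-2,"yaw":0}]'|head -2; python3 marks.py; python3 - <<'E'
from ov import *
T=imaging.snapshot("top");S=imaging.snapshot("scene")
cv2.imwrite("pics/top4.png",T["frame"]);cv2.imwrite("pics/scene4.png",S["frame"])
cv2.imwrite("pics/o5.png",np.hstack([crop(T["frame"],195,155,75,80,5),crop(S["frame"],265,190,75,80,5)]))
E
```

```text
time: 13.22
tool_pos: [0.565, 0.0274, 0.2435]
fl [327.3 248.4] z 0.0735 err px 0.1
bl [314.6 206.3] z 0.0745 err px 0.1
br [279.9 223.3] z 0.0745 err px 0.3
fr [291.8 264.5] z 0.071 err px 1.1
x y yaw ztop [0.4943 0.3276 0.2143 0.0809] [ 0.4 -0.   0.2 -0.1 -0.   0.7 -0.6 -0.5]
```

View pics/o5.png

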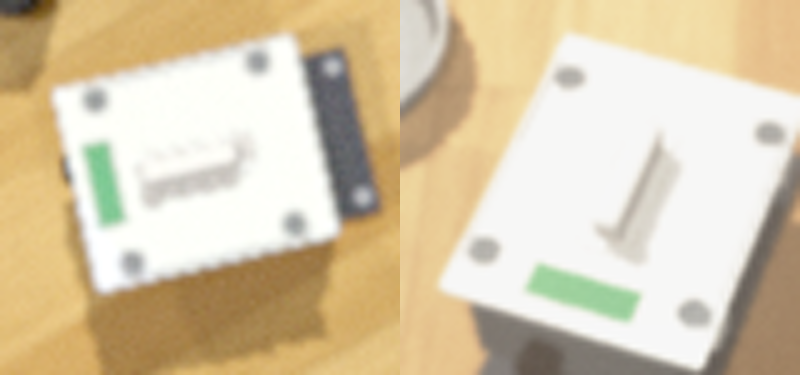

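```bash
python3 - <<'E'
from fit import *
T=imaging.snapshot("top");S=imaging.snapshot("scene")
px=lambda c,off:np.array([[(y+.5)/5-.5+off[0],(x+.5)/5-.5+off[1]] for x,y in c])
L=[(-.042,.042),(.042,.042),(.042,-.042),(-.042,-.042)]
O=[(T,np.array([.0002,-.0012,0]),px([(133,263),(95,100),(258,62),(294,224)],(195,155))),(S,np.array([-.0013,.0005,0]),px([(294,314),(84,249),(170,76),(369,133)],(265,190)))]
def f(p,O):
    c,s=np.cos(p[2]),np.sin(p[2])
    return np.concatenate([np.array(proj(C,np.array([p[0]+c*x-s*y,p[1]+s*x+c*y,p[3]])+b))-q for C,b,Q in O for (x,y),q in zip(L,Q)])
for o in(O,O[:1],O[1:]):
    r=least_squares(f,[.498,.3245,.224,.07],args=(o,));print(r.x,np.round(r.fun,1))
for z in(.066,.07,.074):
    for o in(O[:1],O[1:]):
        r=least_squares(lambda p:f([*p,z],o),[.498,.3245,.224]);print(z,r.x,np.round(np.abs(r.fun).mean(),2))
E
```

```text
[0.4977 0.3241 0.2198 0.074 ] [-0.1 -0.3 -0.   0.1 -0.   0.   0.1  0.1 -0.3 -0.1  0.2  0.   0.2  0.1
 -0.2  0.1]
[0.4976 0.3245 0.2236 0.072 ] [-0.1 -0.2  0.1  0.1  0.  -0.1 -0.   0.2]
[0.4969 0.3251 0.2173 0.0759] [-0.2 -0.2  0.2 -0.1  0.2  0.1 -0.2  0.1]
0.066 [0.4976 0.3258 0.2236] 0.14
0.066 [0.5011 0.3202 0.2173] 0.28
0.07 [0.4976 0.3249 0.2236] 0.1
0.07 [0.4994 0.3221 0.2173] 0.2
0.074 [0.4976 0.324  0.2236] 0.08
0.074 [0.4977 0.3241 0.2173] 0.15
```

```bash
python3 go.py .4977 .3241 .15 1.7935; python3 -m jog '[{"jaw":0.5,"dx":6,"dy":0,"dz":0,"yaw":0},{"jaw":0.5,"dx":12,"dy":0,"dz":0,"yaw":0},{"jaw":0.5,"dx":18,"dy":0,"dz":2,"yaw":0},{"jaw":0.5,"dx":24,"dy":0,"dz":4,"yaw":0},{"jaw":0.5,"dx":30,"dy":0,"dz":8,"yaw":0},{"jaw":0.5,"dx":30,"dy":0,"dz":9,"yaw":0},{"jaw":0.5,"dx":30,"dy":0,"dz":9,"yaw":0},{"jaw":0.5,"dx":30,"dy":0,"dz":9,"yaw":0}]'|head -2; python3 go.py .4977 .3241 .077 1.7935
```

```text
t 13.47 dx dy dz cm [29.73  0.08  9.44] yaw 0.005 tilt [ 0.001  0.    -1.   ] F [-0.3  0.8 -0.2] w 0.0005
time: 14.48
tool_pos: [0.4985, 0.3234, 0.1551]
t 14.47 dx dy dz cm [ 0.09 -0.08  7.81] yaw -0.0 tilt [-0.     0.001 -1.   ] F [0.5 0.5 0.1] w 0.0433
```

```bash
python3 -m jog '[{"jaw":0.5,"dx":0.05,"dy":-0.1,"dz":5,"yaw":0},{"jaw":0.5,"dx":0.05,"dy":-0.1,"dz":7,"yaw":0},{"jaw":0.5,"dx":0.05,"dy":-0.1,"dz":7.5,"yaw":0},{"jaw":0.5,"dx":0.05,"dy":-0.1,"dz":7.5,"yaw":0},{"jaw":1,"dx":0.05,"dy":-0.1,"dz":7.5,"yaw":0},{"jaw":1,"dx":0.05,"dy":-0.1,"dz":7.5,"yaw":0},{"jaw":1,"dx":0.05,"dy":-0.1,"dz":7.5,"yaw":0},{"jaw":1,"dx":0.05,"dy":-0.1,"dz":7.5,"yaw":0}]' 40; python3 -m jog '[{"jaw":1,"dx":0,"dy":0,"dz":0.2,"yaw":0},{"jaw":1,"dx":0,"dy":0,"dz":0.4,"yaw":0},{"jaw":1,"dx":0,"dy":0,"dz":0.4,"yaw":0},{"jaw":1,"dx":0,"dy":0,"dz":0.4,"yaw":0}]' 40
```

```text
time: 15.48
tool_pos: [0.4966, 0.3245, 0.0793]
orientation: [0.624, 0.782, 0.0, 0.0]
contact_force: [0.6, 0.2, 0.7]
grip_width: 0.0114
finger_force: 33.7
time: 15.98
tool_pos: [0.4968, 0.3246, 0.0756]
orientation: [0.624, 0.782, 0.0, 0.0]
contact_force: [-0.4, 0.1, 5.6]
grip_width: 0.0113
finger_force: 40.0
```

```bash
python3 -m jog '[{"jaw":1,"dx":0.1,"dy":0.1,"dz":0.15,"yaw":0},{"jaw":1,"dx":-0.1,"dy":0.1,"dz":0.15,"yaw":0.03},{"jaw":1,"dx":-0.1,"dy":-0.1,"dz":0.15,"yaw":-0.03},{"jaw":1,"dx":0.1,"dy":-0.1,"dz":0.15,"yaw":0.03},{"jaw":1,"dx":0,"dy":0,"dz":0.15,"yaw":-0.03},{"jaw":1,"dx":0,"dy":0,"dz":0,"yaw":0},{"jaw":1,"dx":0,"dy":0,"dz":0,"yaw":0},{"jaw":1,"dx":0,"dy":0,"dz":0,"yaw":0}]' 40;python3 go.py .4977 .3241 .077 1.7935
```

```text
time: 16.98
tool_pos: [0.497, 0.3249, 0.0757]
orientation: [0.624, 0.782, 0.001, 0.0]
contact_force: [1.2, -0.8, 5.3]
grip_width: 0.0116
finger_force: 40.0
t 16.98 dx dy dz cm [-0.1   0.05 -0.13] yaw 0.001 tilt [ 0.     0.001 -1.   ] F [ 1.2 -0.8  5.3] w 0.0116
```

```bash
python3 -m jog '[{"jaw":0.6,"dx":0,"dy":0,"dz":-0.3,"yaw":0},{"jaw":0.6,"dx":0,"dy":0,"dz":-0.3,"yaw":0},{"jaw":0.6,"dx":0,"dy":0,"dz":-0.3,"yaw":0},{"jaw":0.6,"dx":0,"dy":0,"dz":-4,"yaw":0},{"jaw":1,"dx":4.2,"dy":-4.2,"dz":-4,"yaw":0},{"jaw":1,"dx":4.2,"dy":-4.2,"dz":-4,"yaw":0},{"jaw":1,"dx":4.2,"dy":-4.2,"dz":-4,"yaw":0},{"jaw":1,"dx":4.2,"dy":-4.2,"dz":-4,"yaw":0}]' 40;  python3 -m jog '[{"jaw":1,"dx":0,"dy":0,"dz":2.5,"yaw":0},{"jaw":1,"dx":0,"dy":0,"dz":3.3,"yaw":0},{"jaw":1,"dx":0,"dy":0,"dz":3.6,"yaw":0},{"jaw":1,"dx":0,"dy":0,"dz":3.6,"yaw":0}]'
```

```text
time: 17.98
tool_pos: [0.4471, 0.3551, 0.1147]
orientation: [0.624, 0.781, -0.0, 0.0]
contact_force: [0.7, -0.2, -0.2]
grip_width: 0.004
finger_force: 0.0
time: 18.48
tool_pos: [0.4465, 0.3562, 0.0794]
orientation: [0.624, 0.782, 0.0, -0.0]
contact_force: [0.1, 0.3, -0.2]
grip_width: 0.0005
finger_force: 0.0
```

Approach in 2–3 mm steps to feel the surface.

```bash
for i in 1; do python3 -m jog '[{"jaw":1,"dx":0,"dy":0,"dz":0.2,"yaw":0},{"jaw":1,"dx":0,"dy":0,"dz":0.3,"yaw":0},{"jaw":1,"dx":0,"dy":0,"dz":0.3,"yaw":0}]'|sed -n '2p;4p'; done; python3 -m jog '[{"jaw":1,"dx":0,"dy":0,"dz":0.2,"yaw":0},{"jaw":1,"dx":0,"dy":0,"dz":0.2,"yaw":0}]'|sed -n '2p;4p';python3 -m jog '[{"jaw":1,"dx":0,"dy":0,"dz":0.2,"yaw":0},{"jaw":1,"dx":0,"dy":0,"dz":0.2,"yaw":0}]'|sed -n '2p;4p'
```

```text
tool_pos: [0.4463, 0.3561, 0.0762]
contact_force: [0.2, 0.0, -0.3]
tool_pos: [0.4462, 0.356, 0.074]
contact_force: [-0.8, 0.8, -0.3]
tool_pos: [0.4462, 0.356, 0.0719]
contact_force: [0.2, 0.0, -0.1]
```

```bash
python3 -m jog '[{"jaw":1,"dx":0,"dy":0,"dz":0.3,"yaw":0},{"jaw":1,"dx":0,"dy":0,"dz":0.6,"yaw":0},{"jaw":1,"dx":0,"dy":0,"dz":0.6,"yaw":0}]'|sed -n '2p;4p'; python3 -m jog '[{"jaw":1,"dx":0,"dy":0,"dz":0.2,"yaw":0},{"jaw":1,"dx":0,"dy":0,"dz":0.3,"yaw":0},{"jaw":1,"dx":0,"dy":0,"dz":0.3,"yaw":0}]'|sed -n '2p;4p'
```

```text
tool_pos: [0.4462, 0.3564, 0.0663]
contact_force: [-1.9, -0.2, 5.6]
tool_pos: [0.446, 0.3566, 0.0636]
contact_force: [-2.4, -0.4, 9.1]
```

```bash
python3 -m jog '[{"jaw":1,"dx":0,"dy":0,"dz":0.2,"yaw":0},{"jaw":1,"dx":0,"dy":0,"dz":0.3,"yaw":0},{"jaw":1,"dx":0,"dy":0,"dz":0.3,"yaw":0}]'|sed -n '2p;4p'; python3 -m jog '[{"jaw":1,"dx":0,"dy":0,"dz":0.2,"yaw":0},{"jaw":1,"dx":0,"dy":0,"dz":0.2,"yaw":0}]'|sed -n '2p;4p'
```

```text
tool_pos: [0.4461, 0.3567, 0.0607]
contact_force: [-2.5, -0.5, 5.7]
tool_pos: [0.4461, 0.3568, 0.0588]
contact_force: [-3.3, -0.0, 9.9]
```

```bash
python3 -m jog '[{"jaw":1,"dx":0,"dy":0,"dz":0.2,"yaw":0},{"jaw":1,"dx":0,"dy":0,"dz":0.2,"yaw":0}]'|sed -n '2p;4p'
```

```text
tool_pos: [0.4461, 0.3568, 0.057]
contact_force: [-3.9, -1.7, 11.3]
```

```bash
python3 -m jog '[{"jaw":1,"dx":0,"dy":0,"dz":0.2,"yaw":0},{"jaw":1,"dx":0,"dy":0,"dz":0.3,"yaw":0},{"jaw":1,"dx":0,"dy":0,"dz":0.3,"yaw":0}]'|sed -n '2p;4p'
```

```text
tool_pos: [0.4461, 0.3569, 0.0544]
contact_force: [-5.4, -2.0, 16.3]
```

```bash
python3 -m jog '[{"jaw":1,"dx":0,"dy":0,"dz":0.2,"yaw":0},{"jaw":1,"dx":0,"dy":0,"dz":0.2,"yaw":0}]'|sed -n '2p;4p'
```

```text
tool_pos: [0.4461, 0.3569, 0.0526]
contact_force: [-5.8, -3.3, 18.9]
```

```bash
python3 -m jog '[{"jaw":1,"dx":0,"dy":0,"dz":0.15,"yaw":0},{"jaw":1,"dx":0,"dy":0,"dz":0.15,"yaw":0}]'|sed -n '2p;4p'; python3 -m jog '[{"jaw":1,"dx":0,"dy":0,"dz":-3,"yaw":0},{"jaw":1,"dx":0,"dy":0,"dz":-6,"yaw":0},{"jaw":1,"dx":-8.4,"dy":8.4,"dz":-6,"yaw":0},{"jaw":1,"dx":-8.4,"dy":8.4,"dz":-6,"yaw":0},{"jaw":1,"dx":-8.4,"dy":8.4,"dz":-6,"yaw":0}]'; python3 - <<'E'
from marks import *
S=imaging.snapshot("scene")
for k,v in marks(S).items(): print(k,np.round(v[0],1),"z",round(v[1],4),"err px",round(v[2],1))
E
```

```text
tool_pos: [0.4461, 0.3569, 0.0513]
contact_force: [-6.4, -4.1, 20.6]
time: 22.48
tool_pos: [0.5508, 0.2881, 0.1086]
orientation: [0.627, 0.779, -0.001, 0.001]
contact_force: [-0.3, 1.2, -0.2]
grip_width: 0.0001
finger_force: 0.0
fl [329.5 249.3] z 0.065 err px 0.7
bl [314.8 207.8] z 0.073 err px 1.3
br [279.3 223. ] z 0.077 err px 0.5
fr [292.7 264.2] z 0.0675 err px 0.8
```

```bash
python3 go.py .5285 .2925 .08 1.7935; python3 -m jog '[{"jaw":1,"dx":0,"dy":0,"dz":2,"yaw":0},{"jaw":1,"dx":0,"dy":0,"dz":3,"yaw":0},{"jaw":1,"dx":0,"dy":0,"dz":3,"yaw":0},{"jaw":1,"dx":0,"dy":0,"dz":3,"yaw":0}]'|sed -n '2p;4p';python3 go.py .5285 .2925 .067 1.7935
```

```text
t 22.52 dx dy dz cm [ 0.59 -1.89  2.88] yaw -0.003 tilt [-0.    -0.001 -1.   ] F [-0.2  0.9  0.1] w 0.0001
tool_pos: [0.5466, 0.2933, 0.0798]
contact_force: [0.1, 0.4, -0.6]
t 23.02 dx dy dz cm [ 0.33 -1.78  1.28] yaw 0.002 tilt [ 0.  0. -1.] F [ 0.1  0.4 -0.6] w 0.0007
```

```bash
python3 -m jog '[{"jaw":1,"dx":0,"dy":0,"dz":0.5,"yaw":0},{"jaw":1,"dx":0,"dy":0,"dz":0.9,"yaw":0},{"jaw":1,"dx":0,"dy":0,"dz":1.2,"yaw":0},{"jaw":1,"dx":0,"dy":0,"dz":1.2,"yaw":0}]'|sed -n '2p;4p'; python3 -m jog '[{"jaw":1,"dx":0,"dy":0,"dz":0.2,"yaw":0},{"jaw":1,"dx":0,"dy":0,"dz":0.3,"yaw":0},{"jaw":1,"dx":0,"dy":0,"dz":0.3,"yaw":0}]'|sed -n '2p;4p'
```

```text
tool_pos: [0.548, 0.2929, 0.0685]
contact_force: [1.4, -0.9, 7.9]
tool_pos: [0.5483, 0.293, 0.0655]
contact_force: [2.5, -0.1, 5.7]
```

```bash
python3 -m jog '[{"jaw":1,"dx":0,"dy":0,"dz":0.2,"yaw":0},{"jaw":1,"dx":0,"dy":0,"dz":0.4,"yaw":0},{"jaw":1,"dx":0,"dy":0,"dz":0.4,"yaw":0}]'|sed -n '2p;4p'; python3 -m jog '[{"jaw":1,"dx":0,"dy":0,"dz":0.2,"yaw":0},{"jaw":1,"dx":0,"dy":0,"dz":0.2,"yaw":0}]'|sed -n '2p;4p'
```

```text
tool_pos: [0.5485, 0.2931, 0.062]
contact_force: [1.2, -1.4, 10.5]
tool_pos: [0.5486, 0.2932, 0.0603]
contact_force: [0.9, -0.6, 11.7]
```

```bash
python3 -m jog '[{"jaw":1,"dx":0,"dy":0,"dz":0.2,"yaw":0},{"jaw":1,"dx":0,"dy":0,"dz":0.2,"yaw":0}]'|sed -n '2p;4p'
```

```text
tool_pos: [0.5485, 0.2931, 0.0581]
contact_force: [2.3, -0.1, 9.4]
```

```bash
python3 -m jog '[{"jaw":1,"dx":0,"dy":0,"dz":0.2,"yaw":0},{"jaw":1,"dx":0,"dy":0,"dz":0.4,"yaw":0},{"jaw":1,"dx":0,"dy":0,"dz":0.4,"yaw":0}]'|sed -n '2p;4p'; python3 -m jog '[{"jaw":1,"dx":0,"dy":0,"dz":0.2,"yaw":0},{"jaw":1,"dx":0,"dy":0,"dz":0.2,"yaw":0}]'|sed -n '2p;4p'
```

```text
tool_pos: [0.5486, 0.2932, 0.0545]
contact_force: [0.7, -2.3, 14.0]
tool_pos: [0.5486, 0.2932, 0.0528]
contact_force: [-0.4, -2.8, 17.0]
```

```bash
python3 -m jog '[{"jaw":1,"dx":0,"dy":0,"dz":0.2,"yaw":0},{"jaw":1,"dx":0,"dy":0,"dz":0.2,"yaw":0}]'|sed -n '2p;4p'
```

```text
tool_pos: [0.5486, 0.2932, 0.051]
contact_force: [-1.7, -3.7, 19.8]
```

```bash
python3 -m jog '[{"jaw":1,"dx":0,"dy":0,"dz":-3,"yaw":0},{"jaw":1,"dx":0,"dy":0,"dz":-5,"yaw":0},{"jaw":1,"dx":4,"dy":0,"dz":-5,"yaw":0},{"jaw":1,"dx":8.4,"dy":0,"dz":-5,"yaw":0},{"jaw":1,"dx":8.4,"dy":0,"dz":-3.5,"yaw":0},{"jaw":1,"dx":8.4,"dy":0,"dz":-3,"yaw":0},{"jaw":1,"dx":8.4,"dy":0,"dz":-3,"yaw":0}]'|sed -n '2p;4p';python3 - <<'E'
from marks import *
S=imaging.snapshot("scene")
for k,v in marks(S).items(): print(k,np.round(v[0],1),"z",round(v[1],4),"err px",round(v[2],1))
E
python3 go.py .5287 .3749 .07 1.7935
```

```text
tool_pos: [0.5286, 0.3732, 0.078]
contact_force: [-0.1, 0.6, 0.2]
fl [330.3 247.8] z 0.063 err px 0.9
bl [313.7 206. ] z 0.078 err px 0.2
br [281.3 223.8] z 0.07 err px 0.0
fr [293.8 263.3] z 0.064 err px 0.2
t 26.57 dx dy dz cm [0.14 0.02 0.85] yaw -0.0 tilt [-0.001 -0.    -1.   ] F [ 0.8 -1.1 -0.1] w 0.0003
```

```bash
python3 -m jog '[{"jaw":1,"dx":0.1,"dy":0,"dz":0.5,"yaw":0},{"jaw":1,"dx":0.1,"dy":0,"dz":1,"yaw":0},{"jaw":1,"dx":0.1,"dy":0,"dz":1.2,"yaw":0},{"jaw":1,"dx":0.1,"dy":0,"dz":1.2,"yaw":0}]'|sed -n '2p;4p'; python3 -m jog '[{"jaw":1,"dx":0,"dy":0,"dz":0.2,"yaw":0},{"jaw":1,"dx":0,"dy":0,"dz":0.3,"yaw":0},{"jaw":1,"dx":0,"dy":0,"dz":0.3,"yaw":0}]'|sed -n '2p;4p'
```

```text
tool_pos: [0.5279, 0.3756, 0.0664]
contact_force: [-0.4, -1.0, -0.3]
tool_pos: [0.5279, 0.3757, 0.0636]
contact_force: [-1.1, 0.5, -0.6]
```

```bash
python3 -m jog '[{"jaw":1,"dx":0,"dy":0,"dz":0.2,"yaw":0},{"jaw":1,"dx":0,"dy":0,"dz":0.3,"yaw":0},{"jaw":1,"dx":0,"dy":0,"dz":0.3,"yaw":0}]'|sed -n '2p;4p'
```

```text
tool_pos: [0.528, 0.3758, 0.0609]
contact_force: [-0.8, -1.8, 5.5]
```

```bash
python3 -m jog '[{"jaw":1,"dx":0,"dy":0,"dz":0.3,"yaw":0},{"jaw":1,"dx":0,"dy":0,"dz":0.5,"yaw":0},{"jaw":1,"dx":0,"dy":0,"dz":0.5,"yaw":0}]'|sed -n '2p;4p'; python3 -m jog '[{"jaw":1,"dx":0,"dy":0,"dz":0.2,"yaw":0},{"jaw":1,"dx":0,"dy":0,"dz":0.2,"yaw":0}]'|sed -n '2p;4p'
```

```text
tool_pos: [0.5281, 0.3759, 0.0565]
contact_force: [-3.4, -3.5, 11.4]
tool_pos: [0.5281, 0.3758, 0.0548]
contact_force: [-4.4, -4.0, 13.0]
```

```bash
python3 -m jog '[{"jaw":1,"dx":0,"dy":0,"dz":0.2,"yaw":0},{"jaw":1,"dx":0,"dy":0,"dz":0.2,"yaw":0}]'|sed -n '2p;4p'
```

```text
tool_pos: [0.5281, 0.3759, 0.0531]
contact_force: [-5.0, -4.1, 16.5]
```

```bash
python3 -m jog '[{"jaw":1,"dx":0,"dy":0,"dz":0.3,"yaw":0},{"jaw":1,"dx":0,"dy":0,"dz":0.3,"yaw":0}]'|sed -n '2p;4p'; python3 -m jog '[{"jaw":1,"dx":0,"dy":0,"dz":-3,"yaw":0},{"jaw":1,"dx":0,"dy":0,"dz":-6,"yaw":0},{"jaw":1,"dx":-4.2,"dy":-4.2,"dz":-6,"yaw":0},{"jaw":1,"dx":-8.4,"dy":-8.4,"dz":-6,"yaw":0},{"jaw":1,"dx":-8.4,"dy":-8.4,"dz":-6,"yaw":0},{"jaw":1,"dx":-8.4,"dy":-8.4,"dz":-4,"yaw":0},{"jaw":1,"dx":-8.4,"dy":-8.4,"dz":-3,"yaw":0},{"jaw":1,"dx":-8.4,"dy":-8.4,"dz":-3,"yaw":0}]'; python3 go.py .4653 .2745 .07 1.7935
```

```text
tool_pos: [0.5281, 0.3759, 0.0505]
contact_force: [-6.0, -6.4, 19.6]
time: 29.95
tool_pos: [0.4639, 0.2758, 0.0772]
orientation: [0.623, 0.782, -0.001, -0.001]
contact_force: [-0.3, 0.5, -0.2]
grip_width: 0.0005
finger_force: 0.0
t 29.95 dx dy dz cm [-0.16  0.11  0.72] yaw 0.003 tilt [ 0.001 -0.003 -1.   ] F [-0.3  0.5 -0.2] w 0.0005
```

```bash
python3 -m jog '[{"jaw":1,"dx":-0.1,"dy":0.1,"dz":0.6,"yaw":0},{"jaw":1,"dx":-0.1,"dy":0.1,"dz":1,"yaw":0},{"jaw":1,"dx":-0.1,"dy":0.1,"dz":1.2,"yaw":0},{"jaw":1,"dx":-0.1,"dy":0.1,"dz":1.2,"yaw":0}]'|sed -n '2p;4p'; python3 -m jog '[{"jaw":1,"dx":0,"dy":0,"dz":0.3,"yaw":0},{"jaw":1,"dx":0,"dy":0,"dz":0.5,"yaw":0},{"jaw":1,"dx":0,"dy":0,"dz":0.5,"yaw":0}]'|sed -n '2p;4p'; python3 -m jog '[{"jaw":1,"dx":0,"dy":0,"dz":0.3,"yaw":0},{"jaw":1,"dx":0,"dy":0,"dz":0.3,"yaw":0}]'|sed -n '2p;4p'
```

```text
tool_pos: [0.4658, 0.2744, 0.0666]
contact_force: [-0.4, -0.5, 0.3]
tool_pos: [0.4661, 0.2745, 0.0618]
contact_force: [0.2, -0.8, 2.9]
tool_pos: [0.4661, 0.2745, 0.059]
contact_force: [-1.4, -0.8, 7.8]
```

Contact near 0.0635: already home too; confirm with a firm push.

```bash
python3 -m jog '[{"jaw":1,"dx":0,"dy":0,"dz":0.3,"yaw":0},{"jaw":1,"dx":0,"dy":0,"dz":0.5,"yaw":0},{"jaw":1,"dx":0,"dy":0,"dz":0.5,"yaw":0}]'|sed -n '2p;4p'; python3 -m jog '[{"jaw":1,"dx":0,"dy":0,"dz":0.3,"yaw":0},{"jaw":1,"dx":0,"dy":0,"dz":0.3,"yaw":0}]'|sed -n '2p;4p'
```

```text
tool_pos: [0.4662, 0.2745, 0.0545]
contact_force: [-4.6, -2.7, 14.0]
tool_pos: [0.4662, 0.2745, 0.0518]
contact_force: [-6.0, -4.8, 18.9]
```

```bash
python3 -m jog '[{"jaw":1,"dx":0,"dy":0,"dz":-3,"yaw":0},{"jaw":1,"dx":0,"dy":0,"dz":-9,"yaw":0},{"jaw":1,"dx":-6,"dy":0,"dz":-15,"yaw":0},{"jaw":1,"dx":-12,"dy":3,"dz":-18,"yaw":0},{"jaw":1,"dx":-18,"dy":5,"dz":-18,"yaw":0},{"jaw":1,"dx":-23,"dy":5,"dz":-18,"yaw":0},{"jaw":1,"dx":-23,"dy":5,"dz":-18,"yaw":0},{"jaw":1,"dx":-23,"dy":5,"dz":-18,"yaw":0}]'; python3 marks.py; python3 - <<'E'
from ov import *
T=imaging.snapshot("top");S=imaging.snapshot("scene")
cv2.imwrite("pics/o6.png",np.hstack([crop(T["frame"],195,155,75,80,5),crop(S["frame"],265,190,75,80,5)]))
E
```

```text
time: 32.7
tool_pos: [0.5657, 0.0606, 0.2302]
orientation: [0.624, 0.781, -0.0, -0.0]
contact_force: [-0.6, 0.9, -0.1]
grip_width: 0.0002
finger_force: 0.0
fl [329.3 248.4] z 0.0665 err px 0.2
bl [316.5 206.7] z 0.068 err px 0.1
br [282.2 223.8] z 0.067 err px 0.1
fr [295.4 267.6] z 0.058 err px 4.0
x y yaw ztop [0.4878 0.3333 0.1872 0.0852] [ 1.5  0.4  0.2 -0.1 -0.5  1.7 -1.3 -2. ]
```

View pics/o6.png

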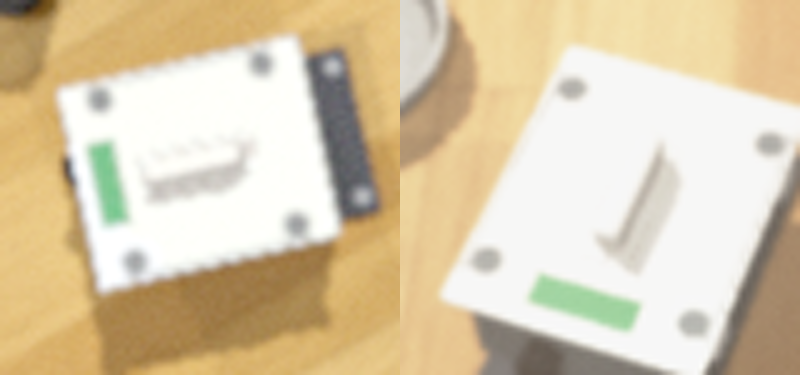

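```bash
python3 go.py .4463 .3567 .09 1.7935; python3 -m jog '[{"jaw":1,"dx":6,"dy":-3,"dz":0,"yaw":0},{"jaw":1,"dx":12,"dy":-5,"dz":0,"yaw":0},{"jaw":1,"dx":18,"dy":-7,"dz":0,"yaw":0},{"jaw":1,"dx":24,"dy":-8,"dz":2,"yaw":0},{"jaw":1,"dx":30,"dy":-5,"dz":8,"yaw":0},{"jaw":1,"dx":31.5,"dy":-5,"dz":14,"yaw":0},{"jaw":1,"dx":31.5,"dy":-5,"dz":14,"yaw":0},{"jaw":1,"dx":31.5,"dy":-5,"dz":14,"yaw":0}]'|sed -n '1,2p;4p';python3 go.py .4463 .3567 .066 1.7935
```

```text
t 32.85 dx dy dz cm [31.23 -4.97 14.08] yaw 0.004 tilt [ 0.001 -0.    -1.   ] F [-0.5 -0.7  0.4] w 0.0007
time: 33.85
tool_pos: [0.4442, 0.3586, 0.0891]
contact_force: [0.1, -0.7, 0.4]
t 33.85 dx dy dz cm [-0.24  0.17  2.31] yaw 0.006 tilt [-0.    -0.004 -1.   ] F [ 0.1 -0.7  0.4] w 0.0003
```

```bash
python3 -m jog '[{"jaw":1,"dx":-0.2,"dy":0,"dz":1.5,"yaw":0},{"jaw":1,"dx":-0.2,"dy":0,"dz":2.3,"yaw":0},{"jaw":1,"dx":-0.2,"dy":0,"dz":2.3,"yaw":0}]'|sed -n '2p;4p'; python3 -m jog '[{"jaw":1,"dx":0,"dy":0,"dz":0.3,"yaw":0},{"jaw":1,"dx":0,"dy":0,"dz":0.6,"yaw":0},{"jaw":1,"dx":0,"dy":0,"dz":0.6,"yaw":0}]'|sed -n '2p;4p';python3 -m jog '[{"jaw":1,"dx":0,"dy":0,"dz":0.4,"yaw":0},{"jaw":1,"dx":0,"dy":0,"dz":0.7,"yaw":0},{"jaw":1,"dx":0,"dy":0,"dz":0.7,"yaw":0}]'|sed -n '2p;4p'
```

```text
tool_pos: [0.4477, 0.3546, 0.0676]
contact_force: [0.2, -0.7, -0.4]
tool_pos: [0.4478, 0.3554, 0.0619]
contact_force: [0.8, -0.5, 3.3]
tool_pos: [0.4478, 0.3555, 0.0556]
contact_force: [-2.5, -2.4, 12.8]
```

```bash
python3 -m jog '[{"jaw":1,"dx":0,"dy":0,"dz":-3,"yaw":0},{"jaw":1,"dx":0,"dy":0,"dz":-9,"yaw":0},{"jaw":1,"dx":0,"dy":0,"dz":-14,"yaw":0},{"jaw":1,"dx":0,"dy":0,"dz":-14,"yaw":0},{"jaw":1,"dx":0,"dy":0,"dz":-14,"yaw":0},{"jaw":1,"dx":0,"dy":0,"dz":-14,"yaw":0}]'|sed -n '1,4p'; python3 -c "
from workcell import arm
print(arm.hand_in())"
```

```text
time: 35.72
tool_pos: [0.4469, 0.3547, 0.1931]
orientation: [0.624, 0.782, -0.001, -0.0]
contact_force: [0.1, -0.1, 0.6]
the job is handed in; nothing more can be done
None
```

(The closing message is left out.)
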